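# Load a filter board under the spring clip of a test jig

### The arm

A 6-joint arm with a two-finger parallel gripper is mounted at the origin on the work surface. World frame = base frame: x ahead of the robot, y to its left, z up, the work surface at z = 0. Lengths are in m, angles in degrees, forces in N, time in s.
With the tool pointing down it reaches from about 0.325 to 0.75 m from the base axis. Payload 7.6 kg.
Tool frame: the origin (TCP) lies at the very end of the fingers, on their centre line; the grasp point (between the pads) lies 19 mm behind it; z points along the fingers, y is the line along which they close (so a half turn about z gives the same grasp; the last joint's range is limited). The gripper opens to 85 mm and grips with 20 to 120 N. Pads are 22 mm wide; open, the fingers measure 114 mm over their backs; the gripper's body (76 mm by 85 mm) begins 54 mm behind the grasp point. The pads swing forward as they close: fully open they stand 13 mm farther back than shut.
Start: joints at [70.972, 2.991, 80.254, -0, 96.75, -4.028], TCP at [0.136, 0.507, 0.231] pointing down, gripper open.
Joint ranges: [-166.34, 166.34], [-52.06, 124.39], [6.96, 135.62], [-60.46, 240.46], [14.63, 156.25], [-167.68, 167.68]. Speed limits (degrees/s): [147.25, 147.25, 172.46, 180, 180, 180].

### API

Orientations are given as [roll, pitch, yaw] about the fixed x, y, z axes, in that order (R = Rz(yaw) Ry(pitch) Rx(roll)).
In Python, from rig import robot, imaging, hand_in gives the robot as it stands.
- The arm moves only by the tool carry_out, never from a script. Its argument "increments" is a list of rows, each a list of 3 entries, a list of its own where there are three numbers: the shift along the tool's x, y, z in units of 30 mm (1.0 is 30 mm), then the turn about the tool's z in units of 5 degrees (1.0 is 5 degrees), then the finger opening in mm, from 0 to 85.4. A call has 1 to 12 rows; each row is the pose to reach, as a shift and turn from the pose commanded when the call began, along the tool's axes at that moment; what a row does not reach only later rows make up. A row lasts 1/12 s, in which the tool goes at most 41.7 mm and 7.16 degrees, less where a joint would pass 70% of its speed; a pose out of reach is approached as far as the arm can. A call with a gripper value outside its range is refused whole. The fingers move at their own pace and stop on an object; the grip force is fixed at half the most. Time passes only in rows, so rows that repeat a pose let the fingers close. It gives the time, the measured TCP pose, the force, the opening and the grip force at its end, in the units of the state.
- robot.observe(): the state, without advancing time (a new reading comes with each control period).
- imaging.get_image(name): name is "scene" or "top" or "wrist"; returns the picture (384x512x3 uint8, blue, green, red); there is no depth.
- imaging.camera_model(name): a dict with "fx", "fy", "cx", "cy" (pixels), "dist" ([k1, k2, p1, p2, k3] as OpenCV has them; the pictures are not rectified), "pose" (4x4, takes a point from camera to world coordinates); the wrist camera has in their place "mount" (4x4, takes a point from camera to tool coordinates, whose origin is the TCP and whose axes are the flange's). Camera axes: x right, y down, z forward; pixel columns grow to the right and rows downward; lengths in m; the calibration is good to about 2 mm. A picture is of the moment at which its call begins: read the wrist's pose just before it. camera_model takes no time and is no camera call.
- hand_in(): hands the job in; it is judged then, once.
The state is a dict: "time_s": time; "q": joint angles; "joint_vel": joint speeds; "joint_efforts": joint torques, N m; "tool_pos": TCP position; "orientation": TCP orientation; "ft_force": force on the tool from outside, world axes, zero at the start; "wrist_torque": the same for the moment, N m; "grip_width": finger opening in m; "gripper_force": force on a finger pad.
Only numpy, scipy, OpenCV 4.12 (cv2) and the standard library are available. Lean on these libraries where they do the work, as an engineer would, in place of code of your own. Each camera call takes 0.05 s, during which the arm holds its last target. There are 200 camera calls.

### The job

Load the green filter board into the test jig: hold the red press bar of the spring clip down with one fingertip so that its brass jaw rises, and meanwhile push the board along its lane with the other fingertip, beneath the jaw and fully home against the end stop. Then let the clip spring back so that its jaw clamps the board, and leave clear. Only press and push: do not lift the board, and leave the microphone, adapter, crystal can and screwdriver where they are.

Things in the scene. Friction and masses are not known exactly. Their poses are not given: they have to be found in the camera images.
- jig: Fixed aluminium test jig, plate 155 x 84 x 12 mm (x = -80 to 75, y = -34 to 50). Origin on the table under the lane's centre line; x along the lane in the push direction, y to the clip's side, z up. Lane floor 12 mm above the table; lane 48 mm wide (y = -24 to 24) between black rails 5 mm wide, 6 mm high. Hinge rod 8 mm thick along x at y = 37, 26 mm up, on posts with tops 28 mm up.
- stop (a point): Middle of the steel end stop's face at the lane's far end, jig (60, 0, 15) mm; the board's front edge must meet this face. The stop's top is 22 mm above the table, 10 mm above the lane floor.
- board: Loose green board, 60 (x) x 44 (y) x 5 mm, about 60 g, flat on the lane floor, gold contacts to the front (+x, towards the jaw). Origin: centre of its underside. A black socket block, 12 mm long, 30 mm wide, top 16 mm above the underside, stands flush with its rear edge. Home, its origin is at jig (30, 0, 12) mm; it starts 28 to 48 mm short of that, its front edge short of the jaw.
- board_rear (a point): Middle of the socket block's rear face (board x = -30 mm, 8 mm above its underside): the face to push. The block's top is 28 mm above the table.
- clip (a joint): Hinge angle of the spring clip, rad: 0 at rest, the jaw down, 1 mm off the lane floor and blocking the board; grows as the red bar is pressed, hard limit 0.42. The board passes beneath above about 0.18. About 2.3 N on the bar starts it, about 7 N holds it at 0.28. It springs back when let go; with the board under the jaw it rests at about 0.13.
- jaw (a point): Centre of the underside of the clip's brass jaw, 16 (x) by 14 (y) mm, at rest at jig (46, -1, 13) mm over the lane (x = 38 to 54, y = -8 to 6), on a steel arm whose top is 30 mm above the table at rest (about 50 mm when raised).
- bar_top (a point): Centre of the top of the red press bar, the clip's lever: flat, 90 mm long (jig x = -80 to 10), 20 mm wide, parallel to the lane, so a fingertip can slide along it while the other pushes. At rest at jig (-35, 70, 28) mm, sloping up away from the lane by 0.28 rad; at clip = 0.28 level, 19 mm above the table (y = 69); at the limit 0.42, 14.5 mm above it.
- mic: Bystander: black hand microphone lying flat, 85 x 55 x 30 mm, origin under its centre. Leave alone.
- adapter: Bystander: silver coaxial adapter standing upright, 20 mm across, 38 mm high, origin under its centre. Leave alone.
- crystal: Bystander: brass crystal can standing, 20 x 12 x 30 mm, origin under its centre. Leave alone.
- driver: Bystander: screwdriver with orange handle lying on the table, 150 mm long, up to 35 mm high. Leave alone.
Mind the look-alikes: they are no part of the job. There is more than one size of the board; the job needs the larger.

How it is judged (in metres and radians):
On the way:
1. a finger holds the clip's bar down while a finger pushes the board, its front edge already beneath the jaw (value of joint clip above 0.16 rad and contact force between the fingers and clip above 0.5 N and contact force between the fingers and board above 0.1 N and x of board in the frame of jig above 0.012 m), for 0.05 s.
At the end, for the whole second after the job is handed in: The board is fully home (its front edge within 2.5 mm of the end stop), lies flat on the lane floor (within 3 mm) and at rest, the clip is let go (joint 0.07 to 0.2) and its jaw presses on the board with over 0.5 N; the four bystanders are within 20 mm of where they stood (x of board in the frame of jig between 0.0275 and 0.0325 m and z of board in the frame of jig between 0.009 and 0.015 m and value of joint clip between 0.07 and 0.2 rad and contact force between clip and board above 0.5 N and linear speed of board below 0.01 m/s and distance of each of mic, adapter, crystal, driver from where it was at the start of the episode below 0.02 m); the robot touches nothing.
It fails at once if the board is lifted more than 8 mm off the lane floor (z of board in the frame of jig above 0.02 m).
It fails at once if the board is tipped by more than 0.25 rad (angle between board's own z axis and vertical above 0.25 rad).
It fails at once if a bystander (microphone, adapter, crystal can, screwdriver) is moved more than 20 mm (distance of any of mic, adapter, crystal, driver from where it was at the start of the episode above 0.02 m).
It fails at once if the adapter or the crystal can is knocked over (angle between any of adapter, crystal's own z axis and vertical above 0.5 rad).
It also fails if it takes over 38 s, if anything falls off the work surface, if the arm or the gripper's body presses on something with over 40 N, if the wrist force passes 120 N, or if a joint passes its speed limit or range.

## Working session

There is one attempt and no reset: what is moved stays moved. The work goes in short steps, Python scripts to look and compute and a tool call to move; the robot and the scene stay as the last step left them, time stands still between calls to the robot, and variables do not carry over. Pictures are saved under pics/ and viewed, at most 10 in all, crops included, and the job is handed in when it is done.

Besides the shell and the picture viewer there is one more tool, called as name(argument=value, ...), one argument or row to a line, values as JSON. carry_out: Moves the arm, as the interface text tells. Its arguments: {"type":"object","properties":{"increments":{"type":"array"}},"required":["increments"]}

```bash
mkdir -p pics; ls; python3 - <<'E'
from rig import robot, imaging
import cv2
print(robot.observe())
for n in("scene","top"):
    cv2.imwrite(f"pics/{n}0.png",imaging.get_image(n)); m=imaging.camera_model(n); print(n,m)
print(imaging.camera_model("wrist"))
E
```

```text
pics
{'time_s': 0.0, 'q': array([ 7.09726115e+01,  3.02921518e+00,  8.03129977e+01,  6.41819575e-04,
        9.67472835e+01, -4.02734630e+00]), 'joint_vel': array([ 0.01761493,  0.02368399,  0.05305644,  0.0585139 , -0.02871308,
       -0.03226439]), 'joint_efforts': array([-1.03374678e-03, -3.81660497e+01, -3.60188091e+01, -2.32961984e-04,
        6.20383071e-03, -1.29189544e-05]), 'tool_pos': array([0.13575616, 0.5068459 , 0.23045436]), 'orientation': array([-1.79910769e+02, -6.92147585e-03,  1.65000027e+02]), 'ft_force': array([-0.23373842, -0.2158284 , -0.47105183]), 'wrist_torque': array([0.04751549, 0.03622428, 0.05327729]), 'gripper_force': 0.0, 'grip_width': 0.08538192915946806}
scene {'fx': 438.60301888632773, 'fy': 438.60301888632773, 'cx': 256.77893448483144, 'cy': 195.99016399679167, 'dist': array([-0.13041996,  0.        ,  0.        ,  0.        ,  0.        ]), 'pose': array([[ 8.17728791e-01,  3.31873114e-01, -4.70297630e-01,
         9.27849447e-01],
       [ 5.75603590e-01, -4.71987348e-01,  6.67763768e-01,
        -4.67242736e-01],
       [-3.61690353e-04, -8.16754
[... 413 characters left out ...]
013,  0.01023337,  0.01322843,  0.03766709],
       [-0.01439774, -0.1242138 , -0.99215102,  0.71594988],
       [ 0.        ,  0.        ,  0.        ,  1.        ]])}
{'fx': 327.73412742157876, 'fy': 327.73412742157876, 'cx': 257.88846262055694, 'cy': 191.8308578307122, 'dist': array([0.00318653, 0.        , 0.        , 0.        , 0.        ]), 'mount': array([[-1.54995430e-03, -9.61217138e-01, -2.75788345e-01,
         7.09545174e-02],
       [ 9.99998656e-01, -1.34256427e-03, -9.40780998e-04,
         4.47296164e-04],
       [ 5.34031239e-04, -2.75789433e-01,  9.61217927e-01,
        -1.41431877e-01],
       [ 0.00000000e+00,  0.00000000e+00,  0.00000000e+00,
         1.00000000e+00]])}
```

View pics/scene0.png

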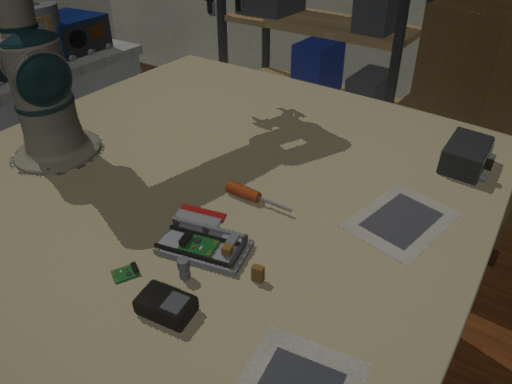

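View pics/top0.png

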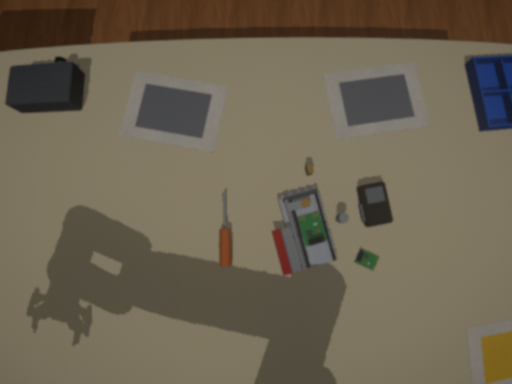

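The top view shows the jig around (307,228), its lane running up and slightly left. The red bar is at (282,251), the board at (313,228) with its socket at (317,240), and the jaw near (305,203). The small decoy board is at (367,259). I'll enlarge both views.

```bash
python3 - <<'E'
import cv2,numpy as np
a=cv2.imread("pics/top0.png")[170:290,255:355]
a=cv2.resize(a,None,fx=5,fy=5,interpolation=cv2.INTER_CUBIC)
b=cv2.imread("pics/scene0.png")[195:280,140:270]
b=cv2.resize(b,None,fx=6,fy=6,interpolation=cv2.INTER_CUBIC)
g=lambda x:np.clip(x.astype(float)*1.5,0,255).astype('uint8')
cv2.imwrite("pics/topc.png",g(a));cv2.imwrite("pics/scc.png",g(b))
E
```

```text
(no output)
```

View pics/topc.png

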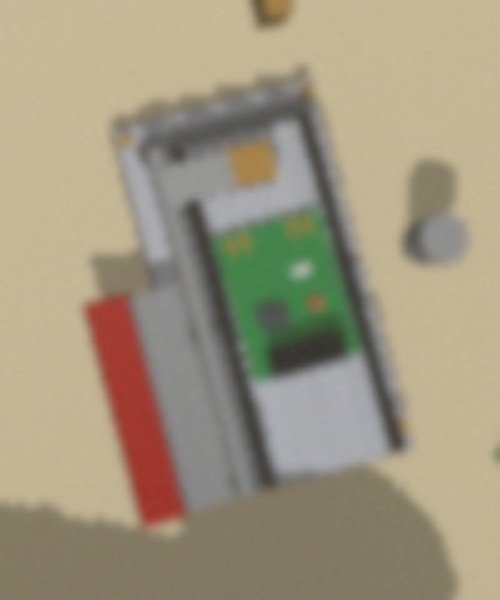

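View pics/scc.png

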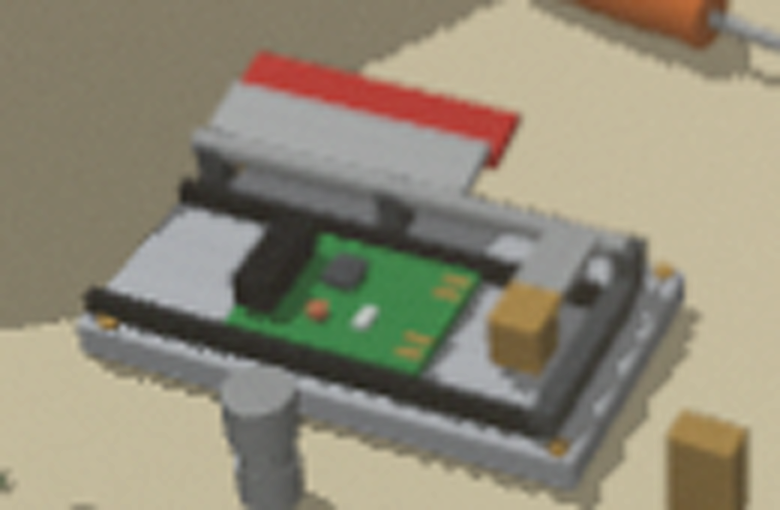

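The crops show the bar corners, plate corners and board corners clearly. I'll fit the jig pose and the board position from both views together.

```bash
cat > h.py <<'E'
import numpy as np,cv2
from rig import imaging
def proj(n,P,T=None):
    m=imaging.camera_model(n); T=np.linalg.inv(m["pose"] if T is None else T)
    K=np.array([[m["fx"],0,m["cx"]],[0,m["fy"],m["cy"]],[0,0,1]])
    return cv2.projectPoints(np.asarray(P,float),cv2.Rodrigues(T[:3,:3])[0],T[:3,3],K,m["dist"])[0][:,0]
def J(p,x,y,yaw,z=0):
    c,s=np.cos(yaw),np.sin(yaw); p=np.asarray(p,float)/1000
    return p@np.array([[c,s,0],[-s,c,0],[0,0,1]])+[x,y,z]
E
python3 - <<'E'
from h import *
from scipy.optimize import least_squares
t=lambda a,k,o:(np.array(a)+.5)/k-.5+o
BF,BN,RF,RN=(10,79.6,30.8),(10,60.4,25.2),(-80,79.6,30.8),(-80,60.4,25.2)
top=[(BF,(86,305)),(BN,(131,294)),(RF,(143,526)),(RN,(186,515)),((75,-34,12),(308,75)),((75,50,12),(116,125))]
sc=[(BF,(520,115)),(RF,(262,52)),(RN,(240,82)),((75,-34,12),(572,468)),((75,50,12),(682,283)),((-80,-34,12),(80,322))]
bt=[((30,22,17),(215,235)),((30,-22,17),(320,210)),((-30,22,17),(262,378)),((-30,-22,17),(358,352))]
bs=[((30,22,17),(478,268)),((30,-22,17),(418,374))]
def res(p):
    r=[]
    for n,L,k,o,b in(("top",top,5,(255,170),0),("scene",sc,6,(140,195),0),("top",bt,5,(255,170),1),("scene",bs,6,(140,195),1)):
        P=np.array([l[0] for l in L],float)
        if b:P=P+[p[4]*1000,0,0]
        r.append(proj(n,J(P,*p[:4]))-t([l[1] for l in L],k,o))
    return np.vstack(r).ravel()
s=least_squares(res,[.5,-.1,.2,0,-.01],loss="soft_l1")
print(s.x,np.rad2deg(s.x[2])); print(res(s.x).reshape(-1,2).round(1).tolist())
for p in[(-10,0,20),(-35,70,28),(60,0,15)]:print(p,J(p,*s.x[:4]))
E
```

```text
[ 0.53178847 -0.06656235  0.24028899  0.00107591 -0.00764177] 13.767544750347627
[[-0.7, -1.1], [-0.3, -1.3], [-0.4, -0.0], [0.4, -0.6], [0.5, -0.0], [-1.0, 0.1], [0.1, -0.2], [-0.7, -0.5], [-1.8, 2.7], [-0.5, -0.1], [0.6, -1.6], [-1.8, 0.0], [-0.4, -0.2], [-0.2, -0.7], [-2.0, 0.5], [0.1, 0.1], [0.0, 1.3], [-1.4, 0.1]]
(-10, 0, 20) [ 0.52207577 -0.06894218  0.02107591]
(-35, 70, 28) [ 0.48113521 -0.00690292  0.02907591]
(60, 0, 15) [ 0.59006462 -0.05228335  0.01607591]
```

```bash
cat >> h.py <<'E'
from scipy.spatial.transform import Rotation as Ro
JIG=[.5318,-.0666,.2403,.001]
def need(jp,psi=193.77):
    from rig import robot
    o=robot.observe(); R=Ro.from_euler("xyz",o["orientation"],degrees=True)
    d=R.inv().apply(J(jp,*JIG)-o["tool_pos"])/.03
    c,s=np.cos(JIG[2]),np.sin(JIG[2]); e=(o["tool_pos"]-[*JIG[:2],JIG[3]])*1000
    print("t",o["time_s"],"shift",d.round(3),"turn",(-((psi-o["orientation"][2]+180)%360-180)/5).round(2),
     "jigpos",np.round([c*e[0]+s*e[1],-s*e[0]+c*e[1],e[2]],1),"F",o["ft_force"].round(1),"w",o["grip_width"])
    return o
E
python3 -c "
from h import *
need((-62,33,110))"
```

```text
t 0.1 shift [-15.357 -15.072   4.005] turn -5.75 jigpos [-248.2  651.2  229.6] F [ 0.1  0.  -0.6] w 0.08522030786294903
```

carry_out(
  increments=[
    [[-15.36,-15.07,4.0],-5.75,60],
    [[-15.36,-15.07,4.0],-5.75,60],
    [[-15.36,-15.07,4.0],-5.75,60],
    [[-15.36,-15.07,4.0],-5.75,60],
    [[-15.36,-15.07,4.0],-5.75,60],
    [[-15.36,-15.07,4.0],-5.75,60],
    [[-15.36,-15.07,4.0],-5.75,60],
    [[-15.36,-15.07,4.0],-5.75,60],
    [[-15.36,-15.07,4.0],-5.75,60],
    [[-15.36,-15.07,4.0],-5.75,60],
    [[-15.36,-15.07,4.0],-5.75,60],
    [[-15.36,-15.07,4.0],-5.75,60],
  ],
)

```text
time_s: 1.1
tool_pos: [0.3803, 0.092, 0.1418]
orientation: [180.0, 0.0, -166.3]
ft_force: [0.4, 1.3, 0.3]
grip_width: 0.06
gripper_force: 0.0
```

```bash
python3 -c "
from h import *
print(need((-62,33,110))['orientation'])"
```

```text
t 1.1 shift [-1.583 -5.236  1.026] turn -0.0 jigpos [-109.5  190.1  140.8] F [0.4 1.3 0.3] w 0.05999497447197824
[ 1.79993561e+02  2.66907287e-02 -1.66254095e+02]
```

carry_out(
  increments=[
    [[-1.5,-4.8,0.95],0,60],
    [[-1.5,-4.8,0.95],0,60],
    [[-1.5,-4.8,0.95],0,60],
    [[-1.5,-4.8,0.95],0,60],
    [[-1.5,-4.8,0.95],0,60],
    [[-1.5,-4.8,0.95],0,60],
    [[-1.5,-4.8,0.95],0,60],
  ],
)

```text
time_s: 1.68
tool_pos: [0.4574, -0.0347, 0.1134]
orientation: [180.0, -0.0, -166.2]
ft_force: [0.3, -0.3, -0.0]
grip_width: 0.0598
gripper_force: 0.0
```

```bash
python3 - <<'E'
from h import *
o=need((-62,33,60))
cv2.imwrite("pics/w1.png",imaging.get_image("wrist"))
T=np.eye(4);T[:3,:3]=Ro.from_euler("xyz",o["orientation"],degrees=True).as_matrix();T[:3,3]=o["tool_pos"]
T=T@imaging.camera_model("wrist")["mount"]
P=[(10,79.6,30.8),(10,60.4,25.2),(-80,79.6,30.8),(-80,60.4,25.2),(-37.6,15,28),(-37.6,-15,28),(22.4,22,17),(22.4,-22,17),(60,24,22),(60,-24,22)]
print(np.c_[P,proj("wrist",J(P,*JIG),T).round(0)])
E
```

```text
t 1.6833 shift [-0.092 -0.524  1.746] turn -0.0 jigpos [-64.7  48.7 112.4] F [ 0.3 -0.3 -0. ] w 0.05983664784076566
[[ 10.   79.6  30.8 297.  293. ]
 [ 10.   60.4  25.2 272.  289. ]
 [-80.   79.6  30.8 301.  180. ]
 [-80.   60.4  25.2 273.  178. ]
 [-37.6  15.   28.  212.  235. ]
 [-37.6 -15.   28.  171.  235. ]
 [ 22.4  22.   17.  225.  296. ]
 [ 22.4 -22.   17.  172.  297. ]
 [ 60.   24.   22.  228.  339. ]
 [ 60.  -24.   22.  171.  339. ]]
```

View pics/w1.png

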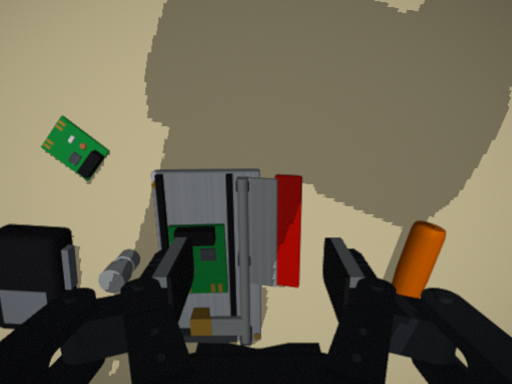

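The wrist view agrees with the fit to about 3 mm: bar at columns 276–301, socket's rear edge near row 227–235. I'll centre the fingers and descend.

carry_out(
  increments=[
    [[-0.09,-0.42,0.0],0,60],
    [[-0.09,-0.42,0.8],0,60],
    [[-0.09,-0.42,1.75],0,60],
    [[-0.09,-0.42,1.75],0,60],
    [[-0.09,-0.42,1.75],0,60],
  ],
)

```text
time_s: 2.15
tool_pos: [0.4626, -0.0464, 0.0607]
orientation: [179.9, -0.1, -166.2]
ft_force: [0.5, 0.4, 0.1]
grip_width: 0.06
gripper_force: 0.0
```

```bash
python3 - <<'E'
from h import *
o=need((-62,33,30))
a=imaging.get_image("scene")[165:275,110:270]
cv2.imwrite("pics/s2.png",cv2.resize(a,None,fx=5,fy=5,interpolation=cv2.INTER_CUBIC))
E
```

```text
t 2.15 shift [-0.016 -0.106  0.989] turn 0.01 jigpos [-62.4  36.1  59.7] F [0.5 0.4 0.1] w 0.06002988493272579
```

View pics/s2.png

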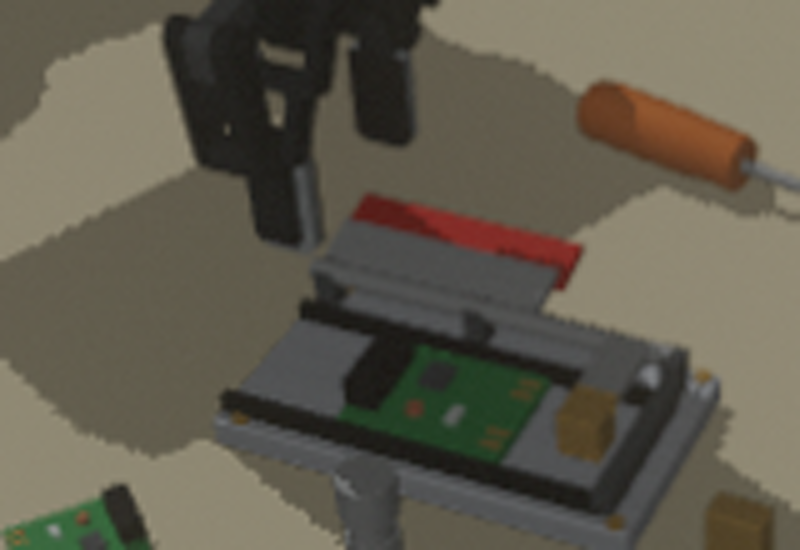

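```bash
python3 - <<'E'
from h import *
for z in(60,66,70,75):
    P=[(-51.4,-6,z),(-51.4,6,z),(-73.4,-6,z),(-51.4,66,z)]
    print(z,((proj("scene",J(P,*JIG))-[110,165])*5).round(0).tolist())
E
```

```text
60 [[303.0, 278.0], [322.0, 257.0], [247.0, 263.0], [406.0, 161.0]]
66 [[301.0, 264.0], [320.0, 243.0], [245.0, 249.0], [405.0, 147.0]]
70 [[300.0, 254.0], [318.0, 234.0], [243.0, 239.0], [404.0, 138.0]]
75 [[298.0, 242.0], [317.0, 222.0], [241.0, 227.0], [403.0, 126.0]]
```

The scene view puts the lane fingertip at crop (300,247) and the bar fingertip at (405,140). Both tips are therefore about 9 mm above the TCP at this opening. I'll descend in steps and watch the force.

carry_out(
  increments=[
    [[0,-0.1,0.6],0,60],
    [[0,-0.1,1.1],0,60],
    [[0,-0.1,1.1],0,60],
    [[0,-0.1,1.1],0,60],
  ],
)

```text
time_s: 2.53
tool_pos: [0.4647, -0.0497, 0.0295]
orientation: [-180.0, 0.1, -166.2]
ft_force: [-0.4, 1.0, 0.3]
grip_width: 0.0599
gripper_force: 0.0
```

carry_out(
  increments=[
    [[0,0,0.2],0,60],
    [[0,0,0.2],0,60],
    [[0,0,0.2],0,60],
  ],
)

```text
time_s: 2.78
tool_pos: [0.4646, -0.0497, 0.0229]
orientation: [-180.0, 0.1, -166.2]
ft_force: [-1.0, -0.1, 0.6]
grip_width: 0.0602
gripper_force: 0.2
```

```bash
python3 - <<'E'
from h import *
o=need((-62,33,9))
E
```

```text
t 2.7833 shift [0.026 0.019 0.431] turn -0.0 jigpos [-61.2  32.4  21.9] F [-1.  -0.1  0.6] w 0.06018001617357312
```

carry_out(
  increments=[
    [[0,0,0.1],0,60],
    [[0,0,0.2],0,60],
    [[0,0,0.2],0,60],
    [[0,0,0.2],0,60],
  ],
)

```text
time_s: 3.12
tool_pos: [0.4647, -0.0496, 0.0167]
orientation: [-180.0, 0.1, -166.3]
ft_force: [-0.4, 0.7, 5.2]
grip_width: 0.0602
gripper_force: 4.1
```

carry_out(
  increments=[
    [[0,0,0.08],0,60],
    [[0,0,0.16],0,60],
    [[0,0,0.16],0,60],
    [[0,0,0.16],0,60],
  ],
)

```text
time_s: 3.45
tool_pos: [0.465, -0.0499, 0.0125]
orientation: [-180.0, 0.1, -166.3]
ft_force: [-1.1, -0.1, 8.9]
grip_width: 0.0602
gripper_force: 5.2
```

```bash
python3 - <<'E'
from h import *
o=need((-62,33,9));print(o["wrist_torque"])
a=imaging.get_image("scene")[185:275,130:260]
cv2.imwrite("pics/s3.png",cv2.resize(a,None,fx=6,fy=6,interpolation=cv2.INTER_CUBIC))
E
```

```text
t 3.45 shift [0.037 0.031 0.083] turn -0.0 jigpos [-60.9  32.1  11.5] F [-1.1 -0.1  8.9] w 0.060189322738934126
[0.29151271 0.34593815 0.05300974]
```

View pics/s3.png

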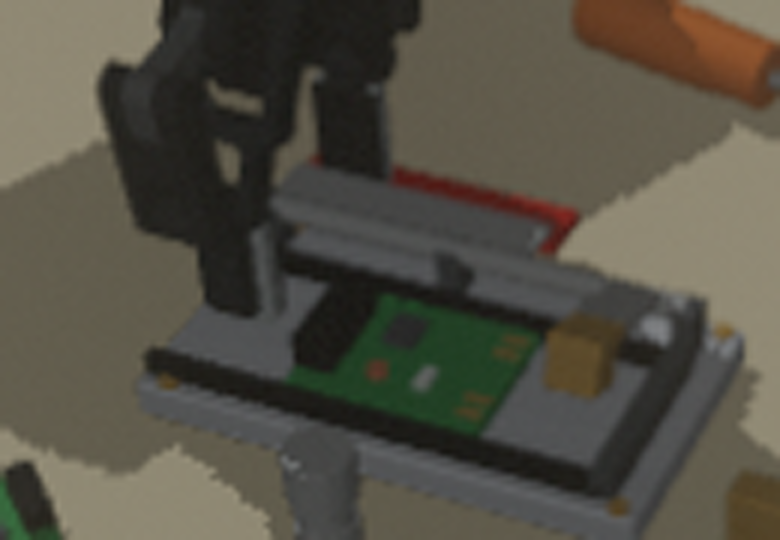

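The bar is pressed and the jaw at crop (582,340) has risen. The lane fingertip stands on the lane side, behind the socket. Time to push.

carry_out(
  increments=[
    [[-0.12,0,0.02],0,60],
    [[-0.24,0,0.03],0,60],
    [[-0.36,0,0.03],0,60],
    [[-0.46,0,0.03],0,60],
    [[-0.56,0,0.03],0,60],
    [[-0.66,0,0.03],0,60],
    [[-0.76,0,0.03],0,60],
    [[-0.86,0,0.03],0,60],
    [[-0.96,0,0.03],0,60],
    [[-1.06,0,0.03],0,60],
    [[-1.16,0,0.03],0,60],
    [[-1.26,0,0.03],0,60],
  ],
)

```text
time_s: 4.5
tool_pos: [0.5003, -0.041, 0.0109]
orientation: [180.0, -0.1, -166.2]
ft_force: [-7.0, -0.2, 10.0]
grip_width: 0.0603
gripper_force: 5.2
```

```bash
python3 - <<'E'
from h import *
o=need((-11,33,9));print(o["wrist_torque"])
a=imaging.get_image("scene")[185:275,130:260]
cv2.imwrite("pics/s4.png",cv2.resize(a,None,fx=6,fy=6,interpolation=cv2.INTER_CUBIC))
E
```

```text
t 4.5 shift [-0.451  0.02   0.03 ] turn -0.0 jigpos [-24.5  32.4   9.9] F [-7.  -0.2 10. ] w 0.06027638852811112
[0.07585952 1.4021266  0.16646079]
```

View pics/s4.png

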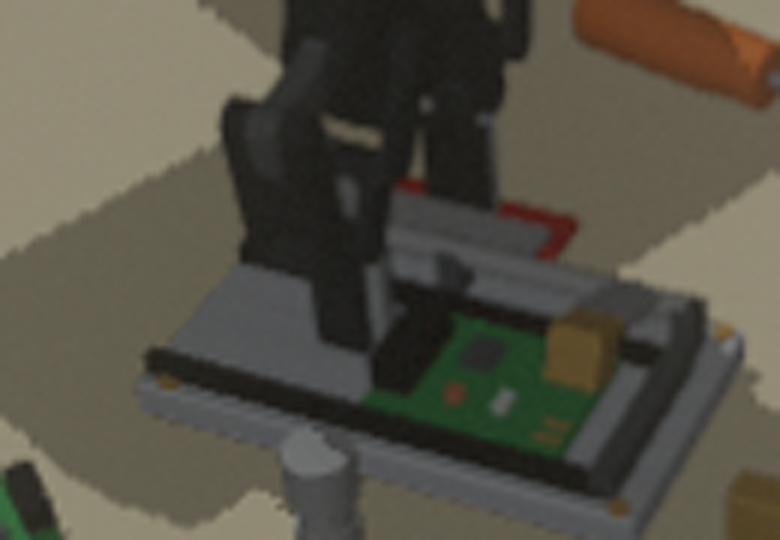

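The board is sliding under the raised jaw and its front has reached crop (575,425), about 13 mm short of the stop. Continuing the push.

carry_out(
  increments=[
    [[-0.1,0,0],0,60],
    [[-0.2,0,0],0,60],
    [[-0.3,0,0],0,60],
    [[-0.35,0,0],0,60],
    [[-0.35,0,0],0,60],
  ],
)

```text
time_s: 4.97
tool_pos: [0.5108, -0.0384, 0.011]
orientation: [180.0, -0.1, -166.2]
ft_force: [-5.2, -0.4, 9.4]
grip_width: 0.0597
gripper_force: 4.8
```

carry_out(
  increments=[
    [[-0.05,0,0],0,60],
    [[-0.05,0,0],0,60],
    [[-0.05,0,0],0,60],
  ],
)

```text
time_s: 5.22
tool_pos: [0.5121, -0.038, 0.011]
orientation: [180.0, -0.1, -166.2]
ft_force: [-5.8, -0.0, 10.1]
grip_width: 0.0598
gripper_force: 4.8
```

carry_out(
  increments=[
    [[-0.05,0,0],0,60],
    [[-0.05,0,0],0,60],
    [[-0.05,0,0],0,60],
  ],
)

```text
time_s: 5.47
tool_pos: [0.5124, -0.038, 0.0109]
orientation: [180.0, -0.3, -166.3]
ft_force: [-13.1, -1.9, 13.3]
grip_width: 0.0604
gripper_force: 8.1
```

carry_out(
  increments=[
    [[-0.06,0,0],0,60],
    [[-0.06,0,0],0,60],
    [[-0.06,0,0],0,60],
  ],
)

```text
time_s: 5.72
tool_pos: [0.5126, -0.038, 0.0108]
orientation: [180.0, -0.5, -166.3]
ft_force: [-22.5, -2.8, 20.1]
grip_width: 0.0599
gripper_force: 13.9
```

```bash
python3 - <<'E'
from h import *
o=need((-11,33,9))
a=imaging.get_image("scene")[205:275,160:270]
cv2.imwrite("pics/s5.png",cv2.resize(a,None,fx=7,fy=7,interpolation=cv2.INTER_CUBIC))
E
```

```text
t 5.7167 shift [-0.027  0.023  0.027] turn -0.02 jigpos [-11.8  32.3   9.8] F [-22.5  -2.8  20.1] w 0.059869158413008446
```

View pics/s5.png

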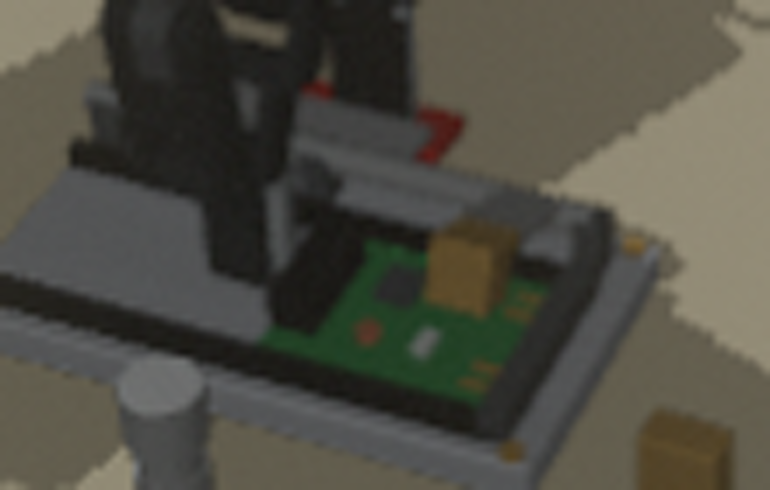

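The board's front edge is flush against the stop at crop (500,390), and the force confirms contact. I'll back off, then rise slowly to release the clip.

carry_out(
  increments=[
    [[0.08,0,0],0,60],
    [[0.16,0,0],0,60],
    [[0.24,0,0],0,60],
    [[0.3,0,0],0,60],
    [[0.3,0,-0.1],0,60],
    [[0.3,0,-0.2],0,60],
    [[0.3,0,-0.3],0,60],
    [[0.3,0,-0.5],0,60],
    [[0.3,0,-1.0],0,60],
    [[0.3,0,-2.0],0,60],
    [[0.3,0,-3.0],0,60],
    [[0.3,0,-4.0],0,60],
  ],
)

```text
time_s: 6.77
tool_pos: [0.5063, -0.0395, 0.1313]
orientation: [-180.0, -0.1, -166.3]
ft_force: [0.3, -0.6, 0.3]
grip_width: 0.06
gripper_force: 0.0
```

```bash
python3 - <<'E'
from h import *
o=need((-11,33,9))
a=imaging.get_image("scene")[205:275,160:270]
b=imaging.get_image("top")[170:290,255:355]
a=cv2.resize(a,(550,350),interpolation=cv2.INTER_CUBIC);b=cv2.resize(b,(250,300),interpolation=cv2.INTER_CUBIC)
c=np.zeros((350,800,3),'uint8');c[:,:550]=a;c[:300,550:]=b
cv2.imwrite("pics/s6.png",c)
E
```

```text
t 6.7667 shift [-0.252  0.021  4.043] turn -0.01 jigpos [-18.3  32.4 130.3] F [ 0.3 -0.6  0.3] w 0.0600469510353926
```

View pics/s6.png

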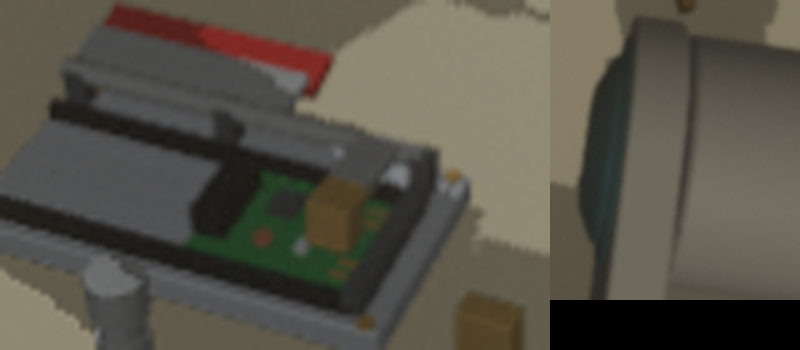

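The jaw is down on the board at (335,215), the board is against the stop, the bar has sprung back, and the arm is clear. Handing in.

```bash
python3 -c "
from rig import hand_in
print(hand_in())"
```

```text
the job is handed in; nothing more can be done
None
```

The green board is against the end stop with the clip's jaw clamped on it, the arm is clear, and the job was handed in about 7 s into the 38 s limit; no verdict came back.

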